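# Open the closed extraction vent by its stay

### The job

One of the two vents on the sloping extraction console is still closed, with the pin in the slot of its stay. Take that stay by its tab, lift it off the pin, pull its shutter open and drop the stay's end hole (the round one nearest the tab) over the pin, fully down, just as on the open vent beside it. Let go, and leave the open vent and the other things on the bench as they are.

Things in the scene. Friction and masses are not known exactly. Their poses are not given: they have to be found in the camera images.
- console: Grey extraction console, fixed, 440 mm wide, its face sloping 30 degrees down away from the robot, two alike vents 140 mm apart. Origin: centre of its underside, x up-hill, z up. A 60 mm pale plastic duct runs along y over its upper edge (axis at x 122, z 305 mm; uprights at y +-195): it blocks a tool reaching straight down to a closed vent's tab, so lean the tool 25 to 40 degrees, square to the slope.
- vent_a: the closed vent (left or right): its fixed frame. Origin on the slope's surface on the vent's centre line, 30 mm up the slope from the console's lower edge. Axes level: z vertical, x horizontal up-hill (roughly towards the robot), y across. In it the up-slope direction is (cos 30, 0, sin 30) and the slope's outward normal (-sin 30, 0, cos 30), in degrees.
- pin_a_top (a point): the closed vent (left or right): top centre of its fixed steel pin, 8 mm diameter, square to the slope, 24 mm tall above the slope's surface, the last 1.5 mm bevelled; 155 mm up the slope from the vent's origin. x axis up-slope, z along the pin.
- tab_a (a point): the closed vent (left or right): centre of the black grip tab (26 mm along the bar, 12 across, 34 high) on the up-hill end of its flat steel stay. It is loose: it slides 3 mm either way along the bar, 157 to 163 mm from the bar's pivot, with 0.6 N of friction; only at the end of its play does it drag the bar. Axes: x along the bar away from the pivot, y across, z out of the bar's top. The bar's mid-plane is 19.5 mm below this point.
- endhole_a (a point): the closed vent (left or right): centre of the stay's end hole, at the bar's mid-plane; axes as the tab's. The bar is 22 wide, 5 thick, pivoted on the shutter at its down-hill end. Openings, by distance from the pivot: a slot 30.5 x 10.5 mm where the pin's centre can lie at 54.75 to 77.25 mm; a round 10.5 mm middle hole at 101 mm; this round 10.5 mm end hole at 126 mm. Seated, the mid-plane is 16.5 mm above the slope.
- shutter_a (a joint): the closed vent (left or right): how far its shutter is pulled down-hill, away from the robot (m). -0.001 to 0.021 with the pin in the slot (closed), 0.045 with the pin in the middle hole, 0.070 with the pin in the end hole (open). Held by about 4 N of friction; pulling the stay drags it along. It can be pulled on until the slot's up-hill end bears on the pin.
- stay_a (a joint): the closed vent (left or right): lift angle of the stay about its pivot (rad): 0 fully down, parallel to the slope; grows to 0.6 as the tab end rises. It falls back by its own weight (about 0.13 kg); 0.2 clears the pin everywhere.
- swivel_a (a joint): the closed vent (left or right): sideways swing of the stay about its pivot (rad), 0 straight up-hill, limits +-0.1, light friction.
- vent_b: the neighbouring vent, already open: its fixed frame. Origin on the slope's surface on the vent's centre line, 30 mm up the slope from the console's lower edge. Axes level: z vertical, x horizontal up-hill (roughly towards the robot), y across. In it the up-slope direction is (cos 30, 0, sin 30) and the slope's outward normal (-sin 30, 0, cos 30), in degrees.
- pin_b_top (a point): the neighbouring vent, already open: top centre of its fixed steel pin, 8 mm diameter, square to the slope, 24 mm tall above the slope's surface, the last 1.5 mm bevelled; 155 mm up the slope from the vent's origin. x axis up-slope, z along the pin.
- tab_b (a point): the neighbouring vent, already open: centre of the black grip tab (26 mm along the bar, 12 across, 34 high) on the up-hill end of its flat steel stay. It is loose: it slides 3 mm either way along the bar, 157 to 163 mm from the bar's pivot, with 0.6 N of friction; only at the end of its play does it drag the bar. Axes: x along the bar away from the pivot, y across, z out of the bar's top. The bar's mid-plane is 19.5 mm below this point.
- endhole_b (a point): the neighbouring vent, already open: centre of the stay's end hole, at the bar's mid-plane; axes as the tab's. The bar is 22 wide, 5 thick, pivoted on the shutter at its down-hill end. Openings, by distance from the pivot: a slot 30.5 x 10.5 mm where the pin's centre can lie at 54.75 to 77.25 mm; a round 10.5 mm middle hole at 101 mm; this round 10.5 mm end hole at 126 mm. Seated, the mid-plane is 16.5 mm above the slope.
- shutter_b (a joint): the neighbouring vent, already open: how far its shutter is pulled down-hill, away from the robot (m). -0.001 to 0.021 with the pin in the slot (closed), 0.045 with the pin in the middle hole, 0.070 with the pin in the end hole (open). Held by about 4 N of friction; pulling the stay drags it along. It can be pulled on until the slot's up-hill end bears on the pin.
- stay_b (a joint): the neighbouring vent, already open: lift angle of the stay about its pivot (rad): 0 fully down, parallel to the slope; grows to 0.6 as the tab end rises. It falls back by its own weight (about 0.13 kg); 0.2 clears the pin everywhere.
- swivel_b (a joint): the neighbouring vent, already open: sideways swing of the stay about its pivot (rad), 0 straight up-hill, limits +-0.1, light friction.
- spool: a grey reel of wire, 44 mm diameter, 40 mm high, standing on the low ledge (20 mm above the bench) along the foot of the slope; origin under its centre (bystander).
- jar: a clear jar 44 mm diameter, 55 mm high, standing on the ledge along the foot of the slope; origin under its centre (bystander).
- spanner: an open-ended spanner lying on the bench to the right (bystander).
- driver: a screwdriver lying on the bench to the left (bystander).
- mug: a white mug, 76 mm diameter, 90 mm high, on the bench, to the left (bystander).
- offcut: a wooden block 120 x 45 x 30 mm on the bench, to the right (bystander).
- pot: a small loose potentiometer, 24 mm square, 38 mm high, on the ledge along the foot of the slope (bystander).

How it is judged:
By the outcome, as a careful person would: the job done as asked, in the order asked, and still so for the second after the job is handed in, with the robot touching nothing.
It also fails if it takes over 38 s, if anything falls off the work surface, if the arm or the gripper's body presses on something with over 40 N, if the wrist force passes 120 N, or if a joint passes its speed limit or range.

### The arm

A 7-joint arm with a two-finger parallel gripper is mounted at the origin on the work surface. World frame = base frame: x ahead of the robot, y to its left, z up, the work surface at z = 0. Lengths are in m, angles in rad, forces in N, time in s.
With the tool pointing down it reaches from about 0.4 to 0.75 m from the base axis. Payload 19.5 kg.
Tool frame: the origin (TCP) lies on the centre line of the jaws, within the pads' length; the fingertips stand env.tip_extent ahead of it and the grasp point (between the pads) lies 3 mm ahead of it (env.tip_extent is the distance from the TCP to the fingertips, in m); z points along the fingers, y is the line along which they close (so a half turn about z gives the same grasp; the last joint's range is limited). The gripper opens to 85 mm and grips with 20 to 120 N. Pads are 22 mm wide; open, the fingers measure 114 mm over their backs; the gripper's body (76 mm by 85 mm) begins 54 mm behind the grasp point. The pads swing forward as they close: fully open they stand 13 mm farther back than shut.
Start: joints at [-1.238, 0.707, -0.028, 1.485, 0.022, 0.951, -0.075], TCP at [0.21, 0.535, 0.223] pointing down, gripper open.
Joint ranges: [-2.71, 2.71], [-0.32, 2.16], [-1.57, 1.52], [0, 2.45], [-1.46, 4.6], [0, 2.02], [-2.83, 2.83]. Speed limits (rad/s): [1.89, 1.89, 2.57, 2.57, 3.01, 3.01, 3.01].

### API

Orientations are given as a rotation vector (axis times angle).
In Python, from bench import env gives the robot as it stands.
- The arm moves only by the tool servo_tool, never from a script. Its argument "increments" is a list that holds one entry, the list of rows, each a list of 5 numbers: the shift along the tool's x, y, z in cm, then the turn about the tool's z in rad, then the finger opening in cm, from 0 to 8.54. A call has 1 to 8 rows; each row shifts and turns the commanded pose from where the row before left it, along the tool's axes as they then stand; what a row does not reach is not made up. A row lasts 1/10 s, in which the tool goes at most 50 mm and 8.59 degrees, less where a joint would pass 70% of its speed; a pose out of reach is approached as far as the arm can. A call is refused whole if a number of a shift passes 5 or a number of a turn 0.15, either way. A call with a gripper value outside its range is refused whole. The fingers move at their own pace and stop on an object; the grip force is fixed at half the most. Time passes only in rows, so rows that do not move let the fingers close. It gives the time, the measured TCP pose, the force, the opening and the grip force at its end, in the units of the state.
- env.observe(): the state, without advancing time (a new reading comes with each control period).
- env.get_image(name): name is "scene" or "top" or "wrist"; returns a dict with "pixels" (480x640x3 uint8, blue, green, red), "vfov" (degrees; the focal length in pixels is half the picture's height over the tangent of half this angle, whatever the lens; pixels are square), "cx", "cy" (the principal point, pixels), "rvec" (rotation vector, rad) and "tvec" (3), from world to camera coordinates, as OpenCV has them. Camera axes: x right, y down, z forward; pixel columns grow to the right and rows downward; lengths in m; the calibration is good to about 2 mm. A picture is of the moment at which its call begins. There is no depth.
- env.job_done(): hands the job in; it is judged then, once.
The state is a dict: "time_s": time; "qpos": joint angles; "qvel": joint speeds; "effort": joint torques, N m; "tool_pos": TCP position; "eef_rot": TCP orientation; "contact_force": force on the tool from outside, world axes, zero at the start; "wrist_torque": the same for the moment, N m; "width": finger opening in m; "finger_force": force on a finger pad.
Only numpy, scipy, OpenCV 4.12 (cv2) and the standard library are available. Lean on these libraries where they do the work, as an engineer would, in place of code of your own. Each camera call takes 0.05 s, during which the arm holds its last target. There are 200 camera calls.

## Working session

There is one attempt and no reset: what is moved stays moved. The work goes in short steps, Python scripts to look and compute and a tool call to move; the robot and the scene stay as the last step left them, time stands still between calls to the robot, and variables do not carry over. Pictures are saved under pics/ and viewed, at most 10 in all, crops included, and the job is handed in when it is done.

Besides the shell and the picture viewer there is one more tool, called as name(argument=value, ...), one argument or row to a line, values as JSON. servo_tool: Moves the arm, as the interface text tells. Its arguments: {"type":"object","properties":{"increments":{"type":"array","items":{"type":"array","items":{"type":"array","items":{"type":"number"}}}}},"required":["increments"]}

```bash
mkdir -p pics; ls
cat > h.py <<'E'
from bench import env
import numpy as np, cv2
from scipy.spatial.transform import Rotation as R
def cam(n):
    d=env.get_image(n); f=240/np.tan(np.radians(d["vfov"])/2)
    d["K"]=np.array([[f,0,d["cx"]],[0,f,d["cy"]],[0,0,1]]); d["R"]=cv2.Rodrigues(np.array(d["rvec"],float))[0]; d["t"]=np.array(d["tvec"],float).ravel()
    d["C"]=-d["R"].T@d["t"]; return d
def ray(d,u,v):
    r=d["R"].T@np.linalg.inv(d["K"])@np.array([u,v,1.]); return r/np.linalg.norm(r)
def proj(d,P):
    p=d["K"]@(d["R"]@np.asarray(P,float)+d["t"]); return p[:2]/p[2]
def onplane(d,u,v,p0,n):
    r=ray(d,u,v); return d["C"]+r*(np.dot(np.asarray(p0)-d["C"],n)/np.dot(r,n))
def tri(obs):
    A=np.zeros((3,3));b=np.zeros(3)
    for d,u,v in obs:
        r=ray(d,u,v);M=np.eye(3)-np.outer(r,r);A+=M;b+=M@d["C"]
    return np.linalg.solve(A,b)
E
python3 - <<'E'
from h import *
s=env.observe();print(s,env.tip_extent)
for n in ("scene","top","wrist"):
    d=cam(n);cv2.imwrite(f"pics/{n}0.png",d["pixels"]);print(n,d["C"],d["vfov"],d["cx"],d["cy"],d["R"][2])
E
```

```text
pics
{'time_s': 0.0, 'qpos': array([-1.23768094,  0.70709176, -0.02762467,  1.4850057 ,  0.02201615,
        0.95088983, -0.07551423]), 'qvel': array([-9.30353834e-06,  5.93197398e-04,  8.29870967e-04,  2.73725197e-03,
        5.52279639e-04, -1.29299692e-03,  1.25615423e-03]), 'effort': array([-2.57375586e-04, -8.83199072e+01,  1.23449184e+00, -2.36169791e+01,
        1.68350508e-02,  6.51126276e-03,  1.82740121e-05]), 'tool_pos': array([0.21040914, 0.53482485, 0.22223227]), 'eef_rot': array([-5.85286399e-01, -3.08642697e+00,  1.69603827e-03]), 'contact_force': array([ 0.49701113,  0.76361   , -0.49893762]), 'wrist_torque': array([ 0.02217509,  0.00629738, -0.00263076]), 'finger_force': 0.0, 'width': 0.08527926708736056} 0.022
scene [1.00003716 0.80722477 0.96626237] 49.87065269223147 323.1185074614923 241.41563236368933 [-0.35328897 -0.66142314 -0.66159378]
top [0.36089085 0.0122265  1.43441108] 46.12174054210817 319.06629587951966 237.01043201320127 [ 0.16464045 -0.0041614  -0.98634487]
wrist [0.13960848 0.56413134 0.37267905] 61.75035607026799 314.0704299354975 242.196619843028 [ 0.27947788 -0.1102439  -0.95380208]
```

View pics/top0.png

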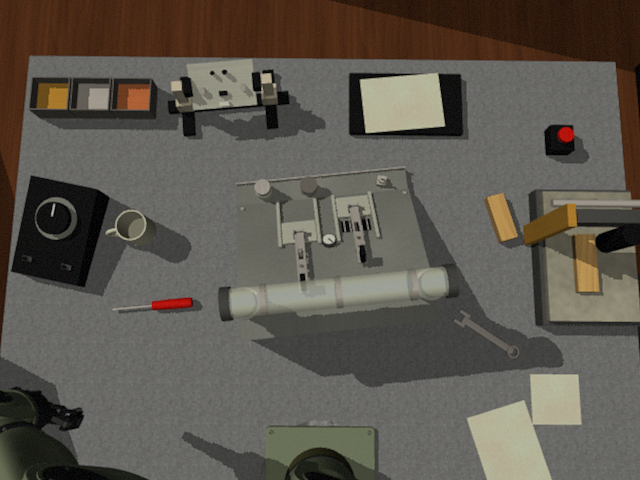

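View pics/scene0.png

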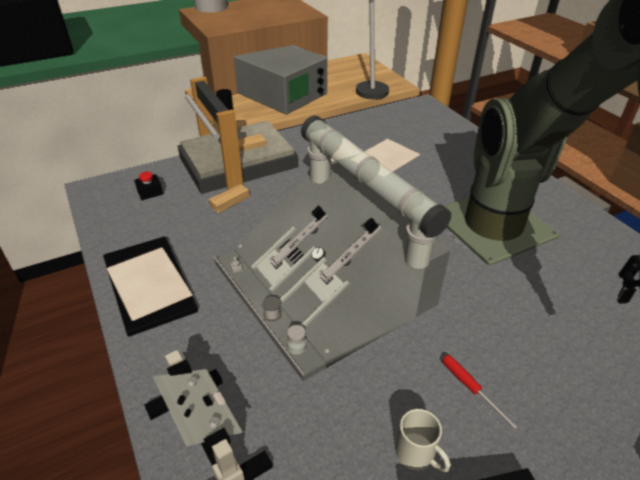

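The top view shows the console around (330,240). The left vent (stay at x≈302, tab near the duct at about (305,282)) is the closed one. The right vent, with its tab at about (361,257), is open. Next I'll zoom in.

Run:
```python
import cv2,numpy as np
t=cv2.imread("pics/top0.png")[160:330,220:460];s=cv2.imread("pics/scene0.png")[100:380,210:460]
cv2.imwrite("pics/topz.png",cv2.convertScaleAbs(cv2.resize(t,None,fx=3.3,fy=3.3,interpolation=2),alpha=1.3))
cv2.imwrite("pics/scz.png",cv2.convertScaleAbs(cv2.resize(s[80:230,10:190],None,fx=4,fy=4,interpolation=2),alpha=1.3))
```

```text
(no output)
```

View pics/topz.png

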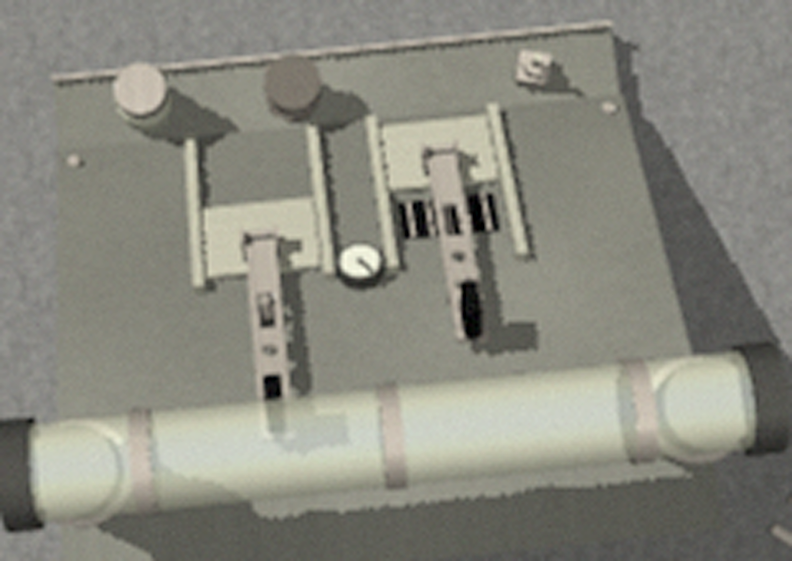

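View pics/scz.png

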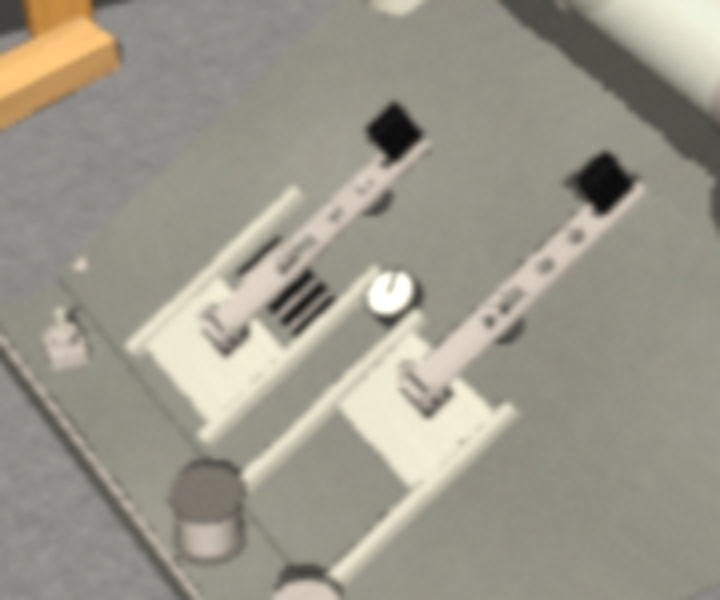

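The scene crop shows both tabs clearly: the closed one at zoom (605,183), the open one at (395,130). Each hole sits below its tab. Now I'll measure the console pose from colour masks and rays, and check what env exposes.

Run:
```python
from h import *
T=cam("top");S=cam("scene")
tz=lambda u,v:(220+u/3.3-.35,160+v/3.3-.35)
l=onplane(T,*tz(17,475),[0,0,.305],[0,0,1]);r=onplane(T,*tz(767,399),[0,0,.305],[0,0,1])
print("duct",l,r,np.linalg.norm(l-r),(l+r)/2)
a=np.arctan2(-.0469,-.437)  # from ledge
d=(l-r)[:2];d2=np.array([-.0469,.437]);print(np.degrees(np.arctan2(d[0],d[1])),np.degrees(np.arctan2(d2[0],d2[1])))
th=-(np.arctan2(d[0],d[1])+np.arctan2(d2[0],d2[1]))/2
X=np.array([-np.cos(th),-np.sin(th),0]);Y=np.array([np.sin(th),-np.cos(th),0])
u=.866*X+[0,0,.5];n=-.5*X+np.array([0,0,.866])
ea=np.array([.49876,.0515,.1816]);ta=ea+.034*u+.017*n
O=(l+r)/2;O[2]=0;O-=.122*X
print("th",th,"console O",O,"tab",ta,"tab in console",(ta-O)@X,(ta-O)@Y,ta[2])
for d,nm in((T,"top"),(S,"scene")): print(nm,proj(d,ta),proj(d,ta+.013*u),proj(d,ta+.017*n),proj(d,ta-.017*n))
# duct silhouette columns at u=302 in top
g=T["pixels"][260:330,302].astype(int);print(g[:,1].tolist())
```

```text
duct [0.41351416 0.19405214 0.305     ] [ 0.46299911 -0.26026187  0.305     ] 0.4570010680030434 [ 0.43825663 -0.03310487  0.305     ]
-6.216284958640793 -6.1256880834508225
th 0.1077040328884397 console O [ 0.55954971 -0.01999036  0.        ] tab [0.47793736 0.04924861 0.213322  ] tab in console 0.07369654052563412 -0.07761075938764082 0.213322
top [299.33739844 276.28568387] [299.74258414 281.18164218] [298.76460992 271.6976103 ] [299.89802088 280.77630636]
scene [368.38402686 224.23300607] [372.4611637  220.32848991] [365.83786244 220.53454842] [370.87349527 227.84910933]
[137, 134, 132, 131, 112, 88, 74, 96, 131, 133, 131, 133, 128, 87, 12, 16, 18, 14, 14, 11, 30, 77, 103, 108, 111, 116, 122, 125, 123, 125, 125, 145, 161, 153, 162, 162, 163, 162, 165, 162, 163, 161, 156, 150, 145, 140, 135, 124, 116, 111, 103, 107, 109, 112, 110, 113, 110, 82, 69, 72, 72, 70, 70, 70, 70, 69, 69, 69, 68, 71]
```

Run:
```python
from h import *
from scipy.optimize import least_squares
T=cam("top")
g=T["pixels"].astype(int)
X=np.array([-np.cos(.1077),-np.sin(.1077),0]);Y=np.array([np.sin(.1077),-np.cos(.1077),0])
# silhouette rays: distance to axis = 30mm; unknown axis position along X (z=.305)
def dist(r,x0): 
    p=np.array([.43826,-.0331,.305])+x0*X; c=np.cross(r,Y); return abs((T["C"]-p)@c)/np.linalg.norm(c)
for u in (285,302,330,345,380):
    col=g[250:335,u].sum(1); d=np.diff(col); print(u,[(250+i,int(d[i])) for i in np.argsort(-abs(d))[:6]])
for u,v in((302,282.5),(380,275)):
    for x0 in(-.006,-.003,0,.003,.006): print(u,x0,round(dist(ray(T,u,v),x0)*1000,1))
```

```text
285 [(np.int64(312), -43), (np.int64(305), -41), (np.int64(283), 34), (np.int64(282), 31), (np.int64(311), -31), (np.int64(306), -29)]
302 [(np.int64(273), -250), (np.int64(258), 165), (np.int64(280), 125), (np.int64(272), -119), (np.int64(267), 100), (np.int64(256), -95)]
330 [(np.int64(313), -70), (np.int64(278), 56), (np.int64(303), -31), (np.int64(301), -29), (np.int64(314), -28), (np.int64(277), 27)]
345 [(np.int64(312), -61), (np.int64(313), -50), (np.int64(276), 32), (np.int64(277), 29), (np.int64(275), 28), (np.int64(300), -26)]
380 [(np.int64(257), -86), (np.int64(265), 78), (np.int64(256), -61), (np.int64(307), -57), (np.int64(308), -39), (np.int64(306), -35)]
302 -0.006 20.2
302 -0.003 23.2
302 0 26.2
302 0.003 29.2
302 0.006 32.2
380 -0.006 19.6
380 -0.003 22.6
380 0 25.6
380 0.003 28.6
380 0.006 31.6
```

servo_tool(
  increments=[
    [[0,0,-5,0.15,8.5],[0,0,-5,0.15,8.5],[0,0,-5,0.15,5],[0,0,-5,0.15,5],[0,0,0,0.15,5],[0,0,0,0.15,5],[0,0,0,0.15,5],[0,0,0,0.15,5]],
  ],
)

```text
time_s: 1.2
tool_pos: [0.2105, 0.535, 0.4227]
eef_rot: [2.233, 2.21, -0.0]
contact_force: [-0.2, 0.0, 0.1]
width: 0.0502
finger_force: 0.0
```

servo_tool(
  increments=[
    [[-4.2,2.55,0,0,5],[-4.2,2.55,0,0,5],[-4.2,2.55,0,0,5],[-4.2,2.55,0,0,5],[-4.2,2.55,0,0,5],[-4.2,2.55,0,0,5],[-4.2,2.55,0,0,5],[-4.2,2.55,0,0,5]],
  ],
)

```text
time_s: 2.0
tool_pos: [0.4137, 0.1964, 0.4229]
eef_rot: [-2.225, -2.217, -0.001]
contact_force: [1.9, 0.6, 0.0]
width: 0.0501
finger_force: 0.0
```

servo_tool(
  increments=[
    [[-4.2,2.55,0,0,5],[-4.2,2.55,0,0,5],[-4.2,2.55,0,0,5],[0,0,0,0.15,5],[0,0,0,0.15,5],[0,0,0,0.15,5],[0,0,0,0.15,5],[0,0,0,0.15,5]],
  ],
)

```text
time_s: 2.8
tool_pos: [0.4891, 0.072, 0.4227]
eef_rot: [-2.887, -1.239, -0.0]
contact_force: [0.4, 0.1, 0.0]
width: 0.0502
finger_force: 0.0
```

servo_tool(
  increments=[
    [[0,0,0,0.15,5],[0,0,0,0.15,5],[0,0,0,0.15,5],[0,0,0,0.15,5],[0,0,0,0.1,5]],
  ],
)

```text
time_s: 3.3
tool_pos: [0.4891, 0.0721, 0.4227]
eef_rot: [3.137, 0.174, -0.0]
contact_force: [0.5, 0.1, -0.7]
width: 0.0502
finger_force: 0.0
```

Run:
```python
from h import *
s=env.observe();Rt=R.from_rotvec(s["eef_rot"]).as_matrix();print(s["time_s"],s["tool_pos"],s["qpos"],Rt,np.degrees(np.arctan2(Rt[1,0],Rt[0,0])))
W=cam("wrist");print(W["C"]-s["tool_pos"],W["R"][2]);cv2.imwrite("pics/w1.png",cv2.convertScaleAbs(W["pixels"],alpha=1.2))
```

```text
3.3 [0.48908849 0.07206458 0.4227088 ] [-0.63325609  0.501849    0.81767756  1.34799605 -0.36164539  1.44333955
 -1.2932254 ] [[ 9.93863655e-01  1.10612085e-01 -3.86164681e-05]
 [ 1.10612085e-01 -9.93863656e-01 -5.05201620e-06]
 [-3.89383182e-05  7.49567249e-07 -9.99999999e-01]] 6.350600764697311
[0.07732775 0.00946714 0.15037931] [-0.29953848 -0.03214399 -0.95354259]
```

View pics/w1.png

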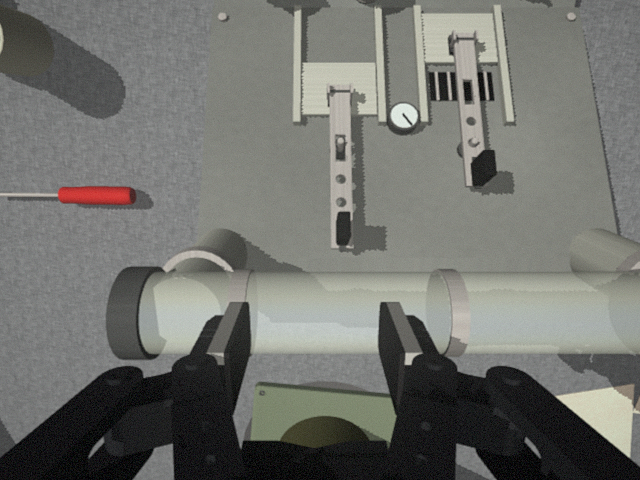

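The wrist view shows the closed stay straight below the camera: pin in the slot at (341,141), middle hole (341,179), end hole (341,202) and tab at (344,228). The duct's edge is at row 272, so the tab sticks out clear of the duct. Next, refine with three-view triangulation.

```bash
cat >> h.py <<'E'
th=.1075
X=np.array([-np.cos(th),-np.sin(th),0]);Y=np.array([np.sin(th),-np.cos(th),0])
U=.8660*X+[0,0,.5];N=-.5*X+np.array([0,0,.8660])
E
python3 - <<'E'
from h import *
T=cam("top");S=cam("scene");W=cam("wrist")
def show(nm,obs):
    p=tri(obs);print(nm,p.round(4),"reproj",[(np.round(proj(d,p)-[u,v],1)).tolist() for d,u,v in obs]);return p
ea=show("enda",[(T,301.2,265.4),(S,363.9,238.6),(W,341,202.5)])
pb=show("pinb",[(T,358.7,237.5),(S,310.9,225.4),(W,474,142)])
# tab a mask in wrist, scene
for d,nm,(x0,y0,x1,y1) in((W,"w",(325,200,365,255)),(W,"wb",(465,140,505,195)),(S,"s",(355,205,395,245))):
    m=(d["pixels"][y0:y1,x0:x1].max(2)<30).astype(np.uint8);ys,xs=np.nonzero(m);print(nm,xs.mean()+x0,ys.mean()+y0,xs.min()+x0,xs.max()+x0,ys.min()+y0,ys.max()+y0)
ta=ea+.034*U+.017*N
for d,nm in((W,"w"),(S,"s")):
    q=np.array([proj(d,ta+i*.013*U+j*.006*Y+k*.017*N) for i in(-1,1) for j in(-1,1) for k in(-1,1)]);print(nm,"pred tab",proj(d,ta).round(1),q.min(0).round(1),q.max(0).round(1))
# pin a top: pin b top shifted +140mm along -Y
pa=pb-.14*Y;print("pin a pred",pa,proj(W,pa),"slot seen 341,141; stay bar plane height rel",(ea-pa)@N,(ea-pa)@U,(ea-pa)@Y)
m=onplane(W,341,179.5,ea,N);print("mid-end",(ea-m)@U)
E
```

```text
enda [0.4947 0.0491 0.1816] reproj [[-1.3, 4.8], [-2.6, -1.8], [-1.9, -7.3]]
pinb [ 0.5655 -0.0819  0.15  ] reproj [[-1.2, 4.0], [-1.9, -1.1], [0.1, -5.8]]
w 337.0 232.2 337 337 221 242
wb 482.98785425101215 169.56275303643724 472 495 152 186
s 370.340206185567 225.20618556701032 365 376 219 232
w pred tab [340.5 224.1] [333.1 205. ] [348.7 241.8]
s pred tab [369.4 223.1] [361.1 214.1] [377.5 232. ]
pin a pred [0.55046249 0.05729757 0.15001629] [336.87666821 134.61603702] slot seen 341,141; stay bar plane height rel -0.0007979804968281803 0.06460801569632757 0.002123856368967147
mid-end 0.01646168636272382
```

Run:
```python
from h import *
T=cam("top");S=cam("scene");W=cam("wrist")
def show(nm,obs):
    p=tri(obs);print(nm,p.round(4),"reproj",[(np.round(proj(d,p)-[u,v],1)).tolist() for d,u,v in obs]);return p
sz=lambda u,v:(220+u/4-.4,180+v/4-.4);tz=lambda u,v:(220+u/3.3-.35,160+v/3.3-.35)
ea=show("enda",[(S,*sz(577,236)),(W,341,202.5)])
ma=show("mida",[(S,*sz(545,266)),(W,341,179.5),(T,*tz(269,349))])
eb=show("endb",[(S,*sz(365,183)),(W,474,142)])
mb=show("midb",[(S,*sz(337,215)),(W,471,121),(T,*tz(459,257))])
print("ea-ma",(ea-ma)@U,(ea-ma)@Y,(ea-ma)@N,"eb-ea",(eb-ea)@U,(eb-ea)@Y,(eb-ea)@N)
for d,nm,(x0,y0,x1,y1) in((W,"w",(325,205,365,255)),(W,"wb",(465,140,505,195))):
    m=(d["pixels"][y0:y1,x0:x1].max(2)<45).astype(np.uint8);k,l,st,c=cv2.connectedComponentsWithStats(m);i=1+np.argmax(st[1:,4]);print(nm,c[i]+[x0,y0],st[i]+[x0,y0,0,0,0])
ta=ea+.034*U+.017*N
for d,nm in((W,"w"),(S,"s"),(T,"t")):
    q=np.array([proj(d,ta+i*.013*U+j*.006*Y+k*.017*N) for i in(-1,1) for j in(-1,1) for k in(-1,1)]);print(nm,"pred tab",proj(d,ta).round(1),q.min(0).round(1),q.max(0).round(1))
pa=onplane(W,341.5,139,ea+.005*N,N);print("pin a top",pa,"hole-pin U,Y",(ea-pa)@U,(ea-pa)@Y,"tab",ta)
```

```text
enda [0.4849 0.0452 0.1692] reproj [[-0.1, 0.0], [-0.2, 0.3]]
mida [0.5074 0.0474 0.1569] reproj [[-0.2, -0.1], [-0.0, -0.6], [-0.1, 0.4]]
endb [ 0.5591 -0.086   0.1414] reproj [[-0.3, -0.1], [-0.7, 0.6]]
midb [ 0.5794 -0.086   0.1225] reproj [[-0.5, 0.0], [0.2, 1.2], [-0.4, -0.0]]
ea-ma 0.02568428177161805 -0.0002372285321189436 -0.0006095372241752421 eb-ea -0.0656335023563043 0.13843295952681695 0.0057478812351818105
w [342.55248619 228.17127072] [336 212  14  33 362]
wb [483.19230769 169.13017751] [471 151  25  37 676]
w pred tab [342.2 230.9] [335.  212.9] [350.2 247.8]
s pred tab [371.7 225.1] [363.6 216.2] [379.7 233.8]
t pred tab [302.3 283.2] [298.6 273.6] [306.  292.7]
pin a top [0.54629968 0.05119361 0.13935502] hole-pin U,Y 0.0683320864935675 -0.0006359464749413695 tab [0.4640862  0.0429611  0.20091457]
```

Three-view residuals are now under 1 px. The tab lies almost under the duct, and this interface only lets the tool stay vertical. So I'll first grip the stay's flat bar where it's clear of the duct and slide it about 17 mm downhill within its slot; the vent stays closed. That brings the tab out far enough for a vertical grip.

servo_tool(
  increments=[
    [[2.1,2.65,0,0,5],[0,0,4.5,0,5],[0,0,4.5,0,5],[0,0,4.5,0,5],[0,0,4,0,5],[0,0,2.5,0,5]],
  ],
)

```text
time_s: 4.25
tool_pos: [0.5122, 0.0481, 0.2203]
eef_rot: [3.136, 0.185, -0.004]
contact_force: [1.7, -0.9, 0.7]
width: 0.0501
finger_force: 0.0
```

Run:
```python
from h import *
s=env.observe();print(s["time_s"],s["tool_pos"],s["contact_force"],s["qpos"].round(2))
W=cam("wrist");S=cam("scene")
a=cv2.resize(W["pixels"][60:460,120:560],(440,400));b=cv2.resize(S["pixels"][140:300,260:460],(500,400),interpolation=2)
cv2.imwrite("pics/w2.png",cv2.convertScaleAbs(np.hstack([a,b])[:, :800],alpha=1.2))
g=np.array([.5126,.048,.154]);print(proj(W,g)-[120,60])
```

```text
4.25 [0.51221138 0.04810194 0.22031902] [ 1.73978871 -0.86175997  0.67691768] [-0.51  0.71  0.68  1.72 -0.54  0.91 -1.06]
[196.30915557 197.06880047]
```

View pics/w2.png

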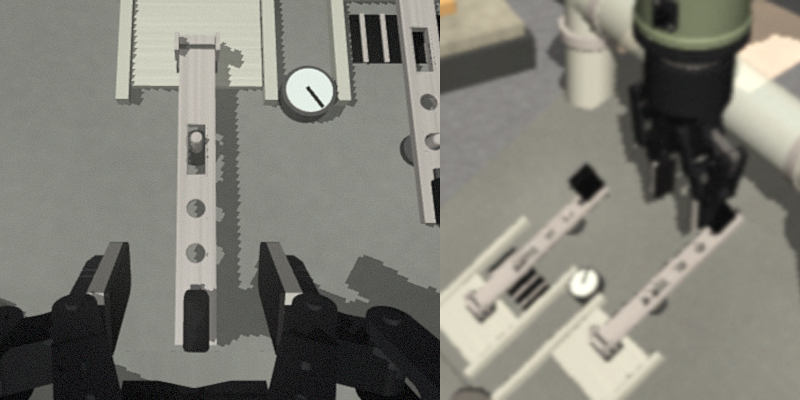

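The wrist crop shows the fingers centred on the bar (bar column 196, fingers at 130 and 262), with the duct clear behind them. Lower and grip the bar.

servo_tool(
  increments=[
    [[0,0,2.5,0,4],[0,0,2,0,4],[0,0,0.8,0,4],[0,0,0,0,4]],
  ],
)

```text
time_s: 4.75
tool_pos: [0.5133, 0.048, 0.1702]
eef_rot: [-3.136, -0.184, -0.0]
contact_force: [-0.1, 0.5, 1.0]
width: 0.0402
finger_force: 0.0
```

servo_tool(
  increments=[
    [[0,0,0,0,1.8],[0,0,0,0,1.8],[0,0,0,0,1.8],[0,0,0,0,1.8]],
  ],
)

```text
time_s: 5.15
tool_pos: [0.5132, 0.0481, 0.1701]
eef_rot: [-3.136, -0.184, -0.001]
contact_force: [0.1, 0.0, -0.2]
width: 0.0179
finger_force: 0.0
```

servo_tool(
  increments=[
    [[0,0,0,0,3.2],[0,0,0,0,3.2],[0,0,0.4,0,3.2],[0,0,0.4,0,3.2],[0,0,0,0,3.2]],
  ],
)

```text
time_s: 5.65
tool_pos: [0.5128, 0.048, 0.1611]
eef_rot: [3.136, 0.183, -0.002]
contact_force: [-0.1, -0.8, -0.6]
width: 0.032
finger_force: 0.0
```

servo_tool(
  increments=[
    [[0,0,0,0,1.8],[0,0,0,0,1.8],[0,0,0,0,1.8],[0,0,0,0,1.8]],
  ],
)

```text
time_s: 6.05
tool_pos: [0.5131, 0.0481, 0.1618]
eef_rot: [3.136, 0.183, 0.0]
contact_force: [0.7, -0.2, -0.7]
width: 0.0183
finger_force: 0.0
```

Run:
```python
from h import *
s=env.observe();print(s["time_s"],s["tool_pos"],s["contact_force"],s["width"],s["finger_force"])
W=cam("wrist");S=cam("scene")
a=W["pixels"][60:460,120:560];b=cv2.resize(S["pixels"][170:298,300:415],(360,400),interpolation=2)
cv2.imwrite("pics/w3.png",cv2.convertScaleAbs(np.hstack([a,b]),alpha=1.4))
```

```text
6.05 [0.51308815 0.0481041  0.16175175] [ 0.72674534 -0.16427684 -0.72871888] 0.018319645354038218 0.0
```

View pics/w3.png

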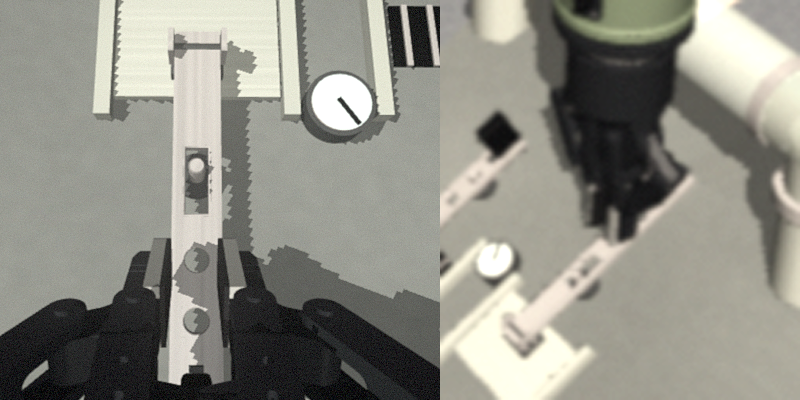

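servo_tool(
  increments=[
    [[0,0,0.3,0,1.8],[0,0,0,0,1.8]],
  ],
)

```text
time_s: 6.35
tool_pos: [0.5129, 0.0481, 0.1584]
eef_rot: [3.136, 0.183, -0.001]
contact_force: [-0.3, -0.2, 0.5]
width: 0.018
finger_force: 0.0
```

servo_tool(
  increments=[
    [[0,0,0.3,0,1.8],[0,0,0,0,1.8]],
  ],
)

```text
time_s: 6.55
tool_pos: [0.513, 0.0481, 0.1554]
eef_rot: [3.136, 0.183, -0.001]
contact_force: [0.3, -0.0, -0.5]
width: 0.0182
finger_force: 0.0
```

Run:
```python
from h import *
W=cam("wrist");s=env.observe();Rt=R.from_rotvec(s["eef_rot"]).as_matrix();p=np.array(s["tool_pos"])
Rc=W["R"]@Rt; cc=Rt.T@(W["C"]-p); print("cam in tool",cc)
def at(pos,rv):
    d=dict(W);Rn=R.from_rotvec(rv).as_matrix();d["R"]=Rc@Rn.T;d["C"]=np.array(pos)+Rn@cc;d["t"]=-d["R"]@d["C"];return d
W1=at([.48909,.07206,.42271],[3.137,.174,0]);W2=at([.51221,.0481,.22032],[3.136,.185,-.004]);W3=at([.51309,.0481,.16175],[3.136,.183,0])
S=cam("scene");sz=lambda u,v:(220+u/4-.4,180+v/4-.4)
def show(nm,obs):
    q=tri(obs);print(nm,q.round(4),[(np.round(proj(d,q)-[u,v],1)).tolist() for d,u,v in obs])
show("mid W1W3",[(W1,341,179.5),(W3,316,320)])
show("end W1W3",[(W1,341,202.5),(W3,316,381)])
show("mid W1W2",[(W1,341,179.5),(W2,316,268)])
show("end W1W2",[(W1,341,202.5),(W2,316,313)])
show("mid S W2",[(S,*sz(545,266)),(W2,316,268)])
show("mid S W3",[(S,*sz(545,266)),(W3,316,320)])
```

```text
cam in tool [ 0.07787123 -0.00086606 -0.15021262]
mid W1W3 [0.5063 0.0474 0.1561] [[-0.1, -0.0], [0.3, 0.1]]
end W1W3 [0.4848 0.0452 0.1689] [[0.1, 0.0], [-0.2, -0.0]]
mid W1W2 [0.5061 0.0473 0.1547] [[-0.1, -0.0], [0.2, 0.1]]
end W1W2 [0.4847 0.0451 0.1684] [[0.2, 0.0], [-0.3, -0.1]]
mid S W2 [0.5069 0.0475 0.1564] [[0.0, -0.0], [0.0, -0.1]]
mid S W3 [0.5068 0.0476 0.1566] [[0.1, -0.0], [0.1, -0.5]]
```

Run:
```python
from h import *
W=cam("wrist");s=env.observe();Rt=R.from_rotvec(s["eef_rot"]).as_matrix();p=np.array(s["tool_pos"])
print(s["width"],s["finger_force"],s["contact_force"])
for z in(-.02,0,.01,.022):
  for y in(-.0092,.0092): print(z,y,(proj(W,p+Rt@[.011,y,z])-[120,60]).round(0))
for q in ([.5068,.0475,.1565],[.4848,.0452,.1689]): print("hole px now",proj(W,q)-[120,60])
# force a wider look
cv2.imwrite("pics/w4.png",cv2.convertScaleAbs(cv2.resize(W["pixels"][220:460,200:440],(600,600),interpolation=2),alpha=1.6))
```

```text
0.018099932323568158 0.0 [0.52627688 0.75891393 0.94028667]
-0.02 -0.0092 [171. 250.]
-0.02 0.0092 [223. 250.]
0 -0.0092 [174. 228.]
0 0.0092 [219. 228.]
0.01 -0.0092 [175. 218.]
0.01 0.0092 [218. 218.]
0.022 -0.0092 [176. 208.]
0.022 0.0092 [216. 208.]
hole px now [196.13171585 266.36909949]
hole px now [195.51923849 330.26112205]
```

View pics/w4.png

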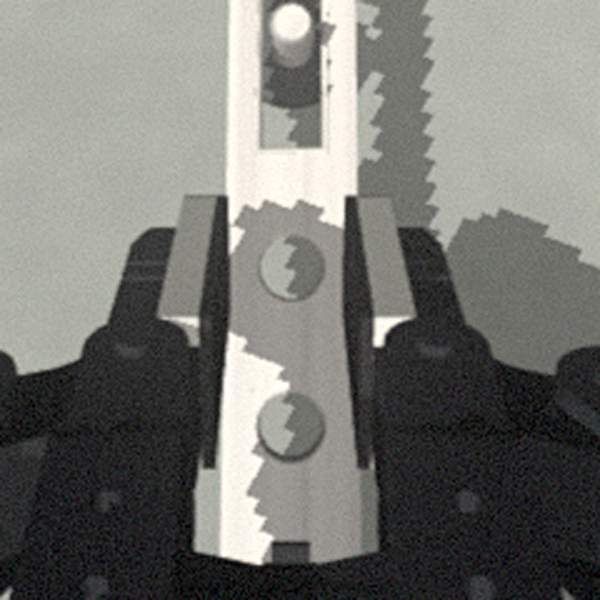

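The crop shows the pad tips (row 197 in the zoom) still above the bar, about 10 mm short of where I assumed they were. I'll feel downward to calibrate.

servo_tool(
  increments=[
    [[0,0,0.4,0,1.8],[0,0,0.2,0,1.8],[0,0,0,0,1.8]],
  ],
)

```text
time_s: 7.0
tool_pos: [0.5131, 0.048, 0.1495]
eef_rot: [3.136, 0.183, -0.0]
contact_force: [-0.1, 0.1, 3.6]
width: 0.0184
finger_force: 1.5
```

servo_tool(
  increments=[
    [[0,0,0.3,0,1.8],[0,0,0,0,1.8]],
  ],
)

```text
time_s: 7.2
tool_pos: [0.5135, 0.048, 0.1467]
eef_rot: [3.136, 0.183, 0.002]
contact_force: [1.2, 0.3, 7.1]
width: 0.0183
finger_force: 3.6
```

servo_tool(
  increments=[
    [[0,0,0.3,0,1.8],[0,0,0,0,1.8]],
  ],
)

```text
time_s: 7.4
tool_pos: [0.514, 0.048, 0.144]
eef_rot: [3.136, 0.183, 0.004]
contact_force: [3.8, 0.4, 10.8]
width: 0.0179
finger_force: 5.7
```

servo_tool(
  increments=[
    [[0,0,-1.0,0,3.4],[0,0,0,0,3.4],[0,0,0,0,3.4],[0,0,0.9,0,3.4],[0,0,0.8,0,3.4],[0,0,0,0,3.4]],
  ],
)

```text
time_s: 8.0
tool_pos: [0.5124, 0.048, 0.1352]
eef_rot: [3.136, 0.183, -0.003]
contact_force: [-0.5, -0.6, 1.1]
width: 0.0343
finger_force: 0.0
```

servo_tool(
  increments=[
    [[0,0,0,0,1.8],[0,0,0,0,1.8],[0,0,0,0,1.8],[0,0,0,0,1.8]],
  ],
)

```text
time_s: 8.4
tool_pos: [0.5131, 0.0479, 0.1368]
eef_rot: [3.136, 0.183, 0.0]
contact_force: [-0.8, -2.1, -0.9]
width: 0.02
finger_force: 58.7
```

Gripped the bar at 58.7 N. Slide it downhill within the slot.

servo_tool(
  increments=[
    [[0.35,0,0.2,0,1.8],[0.35,0,0.2,0,1.8],[0.35,0,0.2,0,1.8],[0,0,0,0,1.8]],
  ],
)

```text
time_s: 8.8
tool_pos: [0.5242, 0.0492, 0.1304]
eef_rot: [3.136, 0.183, 0.001]
contact_force: [4.8, -2.7, -4.2]
width: 0.02
finger_force: 58.8
```

servo_tool(
  increments=[
    [[0.25,0,0.14,0,1.8],[0,0,0,0,1.8],[0,0,0,0,1.8]],
  ],
)

```text
time_s: 9.1
tool_pos: [0.5251, 0.0494, 0.1293]
eef_rot: [-3.136, -0.183, 0.003]
contact_force: [-8.4, -3.7, 5.6]
width: 0.0201
finger_force: 59.7
```

servo_tool(
  increments=[
    [[0,0,0,0,4],[0,0,0,0,4],[0,0,-4,0,4],[0,0,-4,0,4],[0,0,-4,0,4],[0,0,0,0,4]],
  ],
)

```text
time_s: 9.7
tool_pos: [0.5275, 0.0495, 0.2535]
eef_rot: [-3.136, -0.184, -0.01]
contact_force: [0.4, -0.2, -0.9]
width: 0.0398
finger_force: 0.0
```

Run:
```python
from h import *
s=env.observe();print(s["time_s"],s["tool_pos"],s["width"])
W=cam("wrist");S=cam("scene")
np.savez("w5.npz",R=W["R"],C=W["C"],t=W["t"],K=W["K"])
a=cv2.resize(W["pixels"][60:420,200:440],(400,600),interpolation=2);b=cv2.resize(S["pixels"][190:310,320:400],(400,600),interpolation=2)
cv2.imwrite("pics/w5.png",cv2.convertScaleAbs(np.hstack([a,b]),alpha=1.5))
```

```text
9.7 [0.52753178 0.04951475 0.25351648] 0.03980937530913093
```

View pics/w5.png

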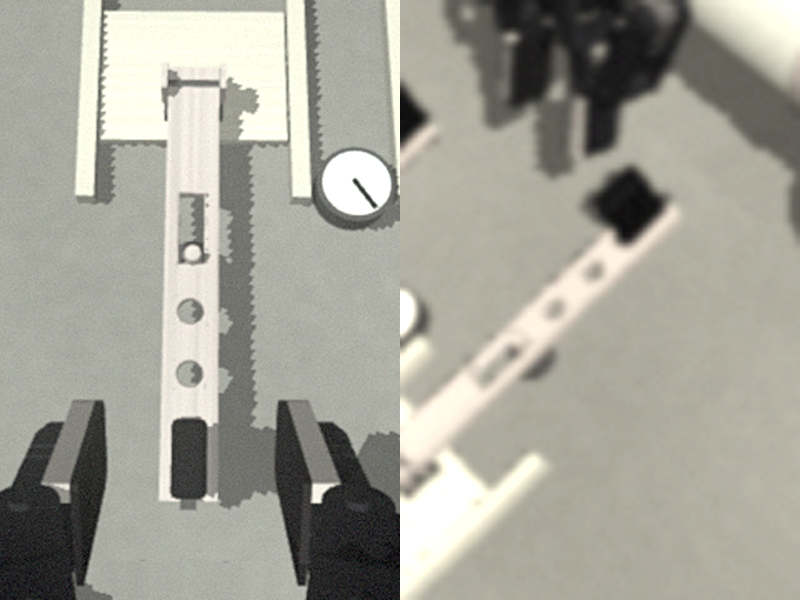

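The pin now bears on the slot's up-hill end, at zoom (193,253). The end hole is at (189,373), and the tab (rows 418–498) is clear of the duct.

Run:
```python
from h import *
W=dict(np.load("w5.npz"));S=cam("scene")
w=lambda u,v:(200+u*.6-.2,60+v*.6-.2); sc=lambda u,v:(320+(u-400)/5-.4,190+v/5-.4)
ea=tri([(W,*w(189,373)),(S,*sc(595,270))]);ma=tri([(W,*w(189,311)),(S,*sc(555,310))])
print("end",ea,"mid",ma,(ea-ma)@U,(ea-ma)@Y,(ea-ma)@N)
pa=onplane(W,*w(193,253),ea+.005*N,N);print("pin",pa,(ea-pa)@U,(ea-pa)@Y)
for off in(.031,.034,.037):
    ta=ea+off*U+.017*N
    q=np.array([(proj(W,ta+i*.013*U+j*.006*Y+.017*N)-[200,60])/.6 for i in(-1,1) for j in(-1,1)]);print(off,ta,"top face zoom box",q.min(0).round(),q.max(0).round(),"scene",(proj(S,ta)-[320,190])*5+[400,0])
s=env.observe();Rt=R.from_rotvec(s["eef_rot"]).as_matrix()
c=ea+.034*U+.017*N-.013*U+.017*N; print("corner",c,"in tool",Rt.T@(c-s["tool_pos"]))
O=np.array([.5595,-.020,0]);print("console x corner",(c-O)@X,"tool",(s["tool_pos"]-O)@X)
```

```text
end [0.50079431 0.04826735 0.1620931 ] mid [0.52235095 0.05059215 0.14797752] 0.025834084509265567 -1.504629028793793e-06 0.0013832710508149926
pin [0.5447916  0.05168303 0.14239897] 0.04804614127870827 -0.0013246404756399347
0.031 [0.48255422 0.04629895 0.1923151 ] top face zoom box [169. 415.] [206. 496.] scene [627.12897497 205.38768558]
0.034 [0.47997122 0.04602021 0.1938151 ] top face zoom box [169. 424.] [206. 505.] scene [631.78090612 200.93223772]
0.037 [0.47738821 0.04574146 0.1953151 ] top face zoom box [169. 433.] [206. 515.] scene [636.43202575 196.4775671 ]
corner [0.49961516 0.0481401  0.2020371 ] in tool [-0.02632162 -0.00121161  0.04693914]
console x corner 0.052228189366732916 tool 0.02588720626665461
```

servo_tool(
  increments=[
    [[-2.3,-0.1,0,0,4],[0,0,2,0,4],[0,0,2,0,4],[0,0,0,0,4]],
  ],
)

```text
time_s: 10.25
tool_pos: [0.5019, 0.0481, 0.207]
eef_rot: [3.136, 0.183, -0.007]
contact_force: [-0.8, 0.7, -0.2]
width: 0.0398
finger_force: 0.0
```

servo_tool(
  increments=[
    [[0,0,2,0,3.2],[0,0,1.5,0,3.2],[0,0,0.8,0,3.2],[0,0,0,0,3.2]],
  ],
)

```text
time_s: 10.65
tool_pos: [0.5029, 0.0478, 0.1659]
eef_rot: [3.136, 0.183, -0.002]
contact_force: [0.1, -0.5, 0.4]
width: 0.0319
finger_force: 0.0
```

servo_tool(
  increments=[
    [[-0.2,0,-0.1,0,3.2],[-0.2,0,-0.1,0,3.2],[0,0,0,0,3.2]],
  ],
)

```text
time_s: 10.95
tool_pos: [0.499, 0.0474, 0.169]
eef_rot: [-3.136, -0.183, -0.001]
contact_force: [0.8, -0.4, -0.0]
width: 0.0322
finger_force: 0.0
```

servo_tool(
  increments=[
    [[-0.2,0,-0.1,0,3.2],[0,0,0,0,3.2]],
  ],
)

```text
time_s: 11.15
tool_pos: [0.497, 0.0472, 0.1696]
eef_rot: [-3.136, -0.183, -0.001]
contact_force: [-0.1, -0.1, -0.0]
width: 0.0323
finger_force: 0.0
```

servo_tool(
  increments=[
    [[-0.2,0,-0.1,0,3.2],[-0.2,0,-0.1,0,3.2],[0,0,0,0,3.2]],
  ],
)

```text
time_s: 11.45
tool_pos: [0.4956, 0.0469, 0.1722]
eef_rot: [3.136, 0.184, 0.009]
contact_force: [17.1, 4.0, 9.8]
width: 0.0319
finger_force: 0.0
```

servo_tool(
  increments=[
    [[0,0,0,0,0.8],[0,0,0,0,0.8],[0,0,0,0,0.8],[0,0,0,0,0.8],[0,0,0,0,0.8]],
  ],
)

```text
time_s: 11.95
tool_pos: [0.495, 0.0467, 0.1722]
eef_rot: [3.136, 0.184, 0.007]
contact_force: [13.9, 1.4, 8.9]
width: 0.0103
finger_force: 59.6
```

Gripped the tab at 59.6 N, with the body just brushing the duct. Now lift along the stay's arc.

servo_tool(
  increments=[
    [[0.35,0,-0.3,0,0.8],[0.25,0,-0.4,0,0.8],[0.25,0,-0.4,0,0.8],[0,0,0,0,0.8]],
  ],
)

```text
time_s: 12.35
tool_pos: [0.5018, 0.0477, 0.1827]
eef_rot: [3.136, 0.183, 0.001]
contact_force: [-1.1, -1.4, -1.0]
width: 0.011
finger_force: 59.9
```

servo_tool(
  increments=[
    [[0.3,0,-0.45,0,0.8],[0.4,0,-0.5,0,0.8],[0.4,0,-0.5,0,0.8],[0,0,0,0,0.8]],
  ],
)

```text
time_s: 12.75
tool_pos: [0.5132, 0.049, 0.1974]
eef_rot: [3.136, 0.184, 0.002]
contact_force: [-0.4, -2.0, -3.2]
width: 0.0109
finger_force: 60.1
```

servo_tool(
  increments=[
    [[0.5,0,-0.5,0,0.8],[0.3,0,-0.3,0,0.8],[0.65,0,0.37,0,0.8],[0.65,0,0.37,0,0.8],[0.65,0,0.37,0,0.8],[0,0,0,0,0.8]],
  ],
)

```text
time_s: 13.35
tool_pos: [0.5405, 0.0522, 0.193]
eef_rot: [3.136, 0.183, -0.0]
contact_force: [0.0, -1.5, -1.4]
width: 0.011
finger_force: 60.8
```

servo_tool(
  increments=[
    [[0.65,0,0.37,0,0.8],[0.65,0,0.37,0,0.8],[0.65,0,0.37,0,0.8],[0,0,0,0,0.8]],
  ],
)

```text
time_s: 13.75
tool_pos: [0.5597, 0.0545, 0.1819]
eef_rot: [3.136, 0.184, -0.0]
contact_force: [0.2, -1.7, -2.1]
width: 0.0108
finger_force: 60.7
```

Run:
```python
from h import *
s=env.observe();print(s["time_s"],s["tool_pos"],s["contact_force"],s["width"])
W=cam("wrist");np.savez("w6.npz",R=W["R"],C=W["C"],t=W["t"],K=W["K"])
pa=np.array([.5448,.0517,.1424]);pv=np.array([.5008,.0483,.162])-.126*U-.049*U
print("pin px",proj(W,pa),"pivot expected px",proj(W,pv))
a=cv2.resize(W["pixels"][60:420,200:440],(400,600),interpolation=2);S=cam("scene");b=cv2.resize(S["pixels"][190:310,320:400],(400,600),interpolation=2)
cv2.imwrite("pics/w6.png",cv2.convertScaleAbs(np.hstack([a,b]),alpha=1.5))
```

```text
13.75 [0.55974519 0.05450977 0.18189779] [ 0.2159257  -1.69094282 -2.08501375] 0.01076069779642062
pin px [318.1795331  302.75770368] pivot expected px [317.04217695  90.29238958]
```

View pics/w6.png

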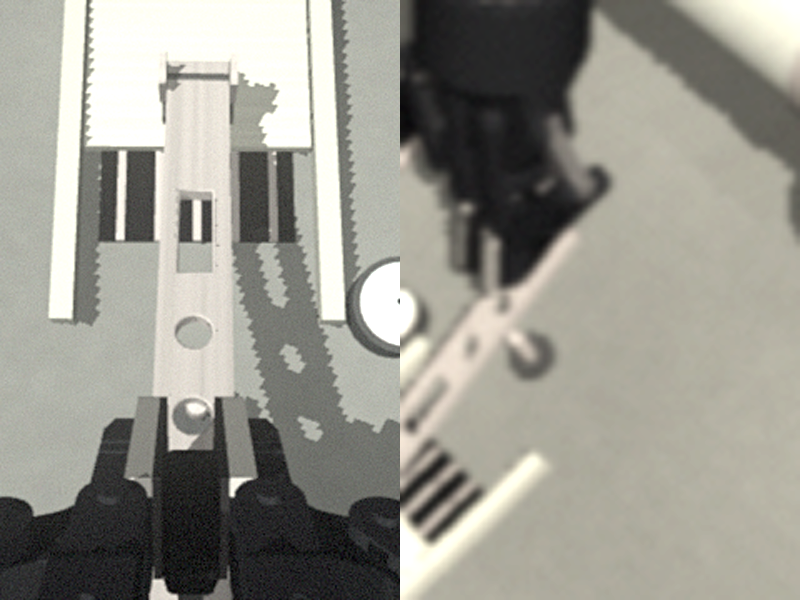

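The stay is lifted, the shutter is pulled and the pin shows through the end hole: pin (197,410), hole (194,416) in the zoom. The bar needs about 1 mm of +y. Now lower along the arc.

servo_tool(
  increments=[
    [[-0.45,0.1,0.45,0,0.8],[-0.45,0,0.45,0,0.8],[-0.4,0,0.5,0,0.8],[-0.35,0,0.5,0,0.8],[0,0,0,0,0.8]],
  ],
)

```text
time_s: 14.35
tool_pos: [0.5423, 0.0516, 0.1631]
eef_rot: [-3.136, -0.183, 0.001]
contact_force: [0.9, -0.9, 3.1]
width: 0.011
finger_force: 59.6
```

servo_tool(
  increments=[
    [[-0.2,0,0.35,0,0.8],[0,0,0,0,0.8],[0,0,0,0,0.8]],
  ],
)

```text
time_s: 14.65
tool_pos: [0.5411, 0.0514, 0.1602]
eef_rot: [3.136, 0.184, 0.001]
contact_force: [0.7, -0.9, 5.2]
width: 0.0109
finger_force: 59.9
```

Resting on the pin top, about 2.6 mm short as planned. Pull on gently until it drops.

servo_tool(
  increments=[
    [[0.1,0,0.07,0,0.8],[0,0,0,0,0.8],[0.1,0,0.07,0,0.8],[0,0,0,0,0.8]],
  ],
)

```text
time_s: 15.05
tool_pos: [0.5431, 0.0515, 0.1587]
eef_rot: [3.136, 0.183, 0.001]
contact_force: [1.5, -0.5, 4.6]
width: 0.0108
finger_force: 59.8
```

servo_tool(
  increments=[
    [[0.1,0,0.07,0,0.8],[0,0,0,0,0.8],[0,0,0,0,0.8]],
  ],
)

```text
time_s: 15.35
tool_pos: [0.5441, 0.0517, 0.158]
eef_rot: [3.136, 0.183, 0.001]
contact_force: [3.4, -0.4, 3.7]
width: 0.0107
finger_force: 59.6
```

servo_tool(
  increments=[
    [[0.1,0,0.07,0,0.8],[0,0,0,0,0.8],[0,0,0,0,0.8]],
  ],
)

```text
time_s: 15.65
tool_pos: [0.545, 0.0518, 0.1573]
eef_rot: [3.136, 0.183, 0.0]
contact_force: [2.0, -0.0, 2.4]
width: 0.0107
finger_force: 59.5
```

```bash
cat > sh.py <<'E'
from h import *
def shut():
    P0=np.array([.5448,.0517,.1424])-.018*N
    w=lambda u,v:(200+u*.6-.2,60+v*.6-.2)
    q=onplane(dict(np.load("w5.npz")),*w(130,141),P0,N); r=onplane(dict(np.load("w6.npz")),*w(110,149.5),P0,N)
    print("w6 shutter",21+1000*(q-r)@U)
    W=cam("wrist");s=env.observe();print(s["time_s"],s["tool_pos"].round(4),s["contact_force"].round(1))
    # plate uphill edge on lines at +-17..22mm of Y
    for y in(-.026,-.022,-.018,.018,.022):
        best=[]
        us=np.arange(-.16,-.06,.0005)
        pts=np.array([proj(W,P0+(y)*Y+k*U) for k in us]).astype(np.float32)
        v=cv2.remap(W["pixels"].max(2).astype(np.float32),pts[:,0].reshape(1,-1),pts[:,1].reshape(1,-1),1).ravel()
        d=np.diff(cv2.blur(v.reshape(1,-1),(3,1)).ravel(),n=1); d=v[4:]-v[:-4]; i=d.argmin(); k=us[i+2]
        print(y,"edge",round(k*1000,1),int(d[i]),"shutter",round(21+1000*((q-P0)@U-k),1))
    return W
if __name__=="__main__": shut()
E
python3 sh.py
```

```text
w6 shutter 58.01451901269856
15.7 [0.545  0.0518 0.1573] [1.9 0.5 2.7]
-0.026 edge -105.0 -90 shutter 68.6
-0.022 edge -105.0 -84 shutter 68.6
-0.018 edge -105.0 -88 shutter 68.6
0.018 edge -132.5 -82 shutter 96.1
0.022 edge -131.0 -75 shutter 94.6
```

servo_tool(
  increments=[
    [[0.1,0,0.08,0,0.8],[0,0,0,0,0.8],[0,0,0,0,0.8]],
  ],
)

```text
time_s: 16.0
tool_pos: [0.5457, 0.0519, 0.1563]
eef_rot: [3.136, 0.183, -0.001]
contact_force: [1.7, -1.4, 0.9]
width: 0.0108
finger_force: 59.1
```

servo_tool(
  increments=[
    [[0.1,0,0.08,0,0.8],[0,0,0,0,0.8],[0,0,0,0,0.8]],
  ],
)

```text
time_s: 16.3
tool_pos: [0.5468, 0.052, 0.1556]
eef_rot: [3.136, 0.183, -0.0]
contact_force: [0.6, -1.3, 1.1]
width: 0.0109
finger_force: 59.1
```

```bash
python3 sh.py
```

```text
w6 shutter 58.01451901269856
16.35 [0.5468 0.052  0.1557] [ 1.6 -0.7  1.3]
-0.026 edge -107.5 -84 shutter 71.1
-0.022 edge -108.0 -84 shutter 71.6
-0.018 edge -108.0 -89 shutter 71.6
0.018 edge -136.5 -77 shutter 100.1
0.022 edge -107.5 -82 shutter 71.1
```

servo_tool(
  increments=[
    [[-0.1,0,0.18,0,0.8],[-0.05,0,0.1,0,0.8],[0,0,0,0,0.8],[0,0,0,0,0.8]],
  ],
)

```text
time_s: 16.75
tool_pos: [0.545, 0.0516, 0.1528]
eef_rot: [3.136, 0.183, -0.001]
contact_force: [-4.6, -2.2, 4.8]
width: 0.0109
finger_force: 59.5
```

```bash
python3 sh.py
```

```text
w6 shutter 58.01451901269856
16.8 [0.545  0.0517 0.1528] [-2.9 -2.8  5.1]
-0.026 edge -108.0 -92 shutter 71.6
-0.022 edge -108.5 -89 shutter 72.1
-0.018 edge -108.0 -88 shutter 71.6
0.018 edge -136.5 -70 shutter 100.1
0.022 edge -111.5 -74 shutter 75.1
```

servo_tool(
  increments=[
    [[-0.1,0,0.17,0,0.8],[-0.1,0,0.17,0,0.8],[0,0,0,0,0.8],[0,0,0,0,0.8]],
  ],
)

```text
time_s: 17.2
tool_pos: [0.5427, 0.0511, 0.1495]
eef_rot: [3.136, 0.183, -0.002]
contact_force: [-7.3, -4.0, 8.1]
width: 0.0107
finger_force: 59.7
```

```bash
python3 sh.py
```

```text
w6 shutter 58.01451901269856
17.25 [0.5427 0.0511 0.1495] [-6.9 -3.9  8.5]
-0.026 edge -108.5 -87 shutter 72.1
-0.022 edge -108.5 -88 shutter 72.1
-0.018 edge -108.5 -86 shutter 72.1
0.018 edge -136.5 -79 shutter 100.1
0.022 edge -109.0 -94 shutter 72.6
```

servo_tool(
  increments=[
    [[-0.1,0.08,0.15,0,0.8],[-0.1,0,0.15,0,0.8],[0,0,0,0,0.8],[0,0,0,0,0.8]],
  ],
)

```text
time_s: 17.65
tool_pos: [0.5408, 0.0504, 0.1465]
eef_rot: [-3.136, -0.183, 0.002]
contact_force: [-7.9, -1.6, 9.6]
width: 0.011
finger_force: 59.7
```

```bash
python3 sh.py
```

```text
w6 shutter 58.01451901269856
17.7 [0.5408 0.0504 0.1465] [-7.6 -2.   9.9]
-0.026 edge -108.5 -92 shutter 72.1
-0.022 edge -108.5 -88 shutter 72.1
-0.018 edge -108.5 -90 shutter 72.1
0.018 edge -136.5 -77 shutter 100.1
0.022 edge -109.0 -86 shutter 72.6
```

servo_tool(
  increments=[
    [[0.1,0,-0.1,0,3.2],[0,0,0,0,3.2],[0,0,0,0,3.2],[0,0,-3,0,3.6],[0,0,-4,0,3.6],[0,0,-4,0,3.6],[0,0,0,0,3.6]],
  ],
)

```text
time_s: 18.4
tool_pos: [0.5438, 0.0504, 0.2616]
eef_rot: [3.136, 0.183, 0.009]
contact_force: [0.1, -1.0, -0.9]
width: 0.0361
finger_force: 0.0
```

```bash
cat > m.py <<'E'
from h import *
W=cam("wrist");S=cam("scene");s=env.observe();print(s["time_s"],s["tool_pos"],s["contact_force"])
pa=np.array([.5448,.0517,.1424]);ta=pa+.034*U+.0125*N-.0*N
tb=ta+.14*Y
def mask(d,c,h,th):
    c=c.round().astype(int);x0,y0=max(c[0]-h,0),max(c[1]-h,0);m=(d["pixels"][y0:c[1]+h,x0:c[0]+h].max(2)<th).astype(np.uint8)
    k,l,st,ce=cv2.connectedComponentsWithStats(m);i=1+np.argmax(st[1:,4]);return ce[i]+[x0,y0],st[i]+[x0,y0,0,0,0]
print("S pred a,b",proj(S,ta).round(1),proj(S,tb).round(1))
a=mask(S,proj(S,ta),14,32);b=mask(S,proj(S,tb),14,32);print("scene a",a,"b",b)
print("observed diff",a[0]-b[0],"pred diff",proj(S,ta)-proj(S,tb))
for dz in(.0,.005,.01): print("if a lifted N by",dz,proj(S,ta+dz*N)-proj(S,tb))
for du in(-.003,.003): print("U",du,proj(S,ta+du*U)-proj(S,tb))
print("W tab a",mask(W,proj(W,ta),40,45),proj(W,ta))
E
python3 m.py;python3 sh.py
```

```text
18.5 [0.54253444 0.05093718 0.25777596] [-0.59447063 -0.28940206 -0.10793419]
S pred a,b [351.  244.1] [317.8 212.8]
scene a (array([348.81632653, 245.46938776]), array([343, 240,  13,  13,  98])) b (array([318.09638554, 212.68674699]), array([313, 207,  11,  13,  83]))
observed diff [30.71994099 32.78264077] pred diff [33.26692867 31.27990746]
if a lifted N by 0.0 [33.26692867 31.27990746]
if a lifted N by 0.005 [32.47496986 30.27766014]
if a lifted N by 0.01 [31.67778942 29.2688047 ]
U -0.003 [32.33422354 32.17314717]
U 0.003 [34.19947092 30.38682373]
W tab a (array([313.7147651 , 269.15939597]), array([305, 246,  18,  45, 596])) [313.60629234 277.6761287 ]
w6 shutter 58.01451901269856
18.55 [0.5423 0.051  0.257 ] [-0.4  0.2 -1.3]
-0.026 edge -108.5 -82 shutter 72.1
-0.022 edge -108.5 -79 shutter 72.1
-0.018 edge -108.5 -82 shutter 72.1
0.018 edge -136.5 -70 shutter 100.1
0.022 edge -109.0 -69 shutter 72.6
```

The tab is released and the pin is in the end hole. I'll press the bar gently with closed fingers to check, and make sure, that it is fully down.

servo_tool(
  increments=[
    [[2.1,0,0,0,1.8],[0,0,0,0,1.8],[0,0,4,0,1.8],[0,0,4,0,1.8],[0,0,3.5,0,1.8],[0,0,0,0,1.8]],
  ],
)

```text
time_s: 19.15
tool_pos: [0.561, 0.0531, 0.1386]
eef_rot: [3.136, 0.183, -0.011]
contact_force: [0.3, 0.3, 0.7]
width: 0.0179
finger_force: 0.0
```

servo_tool(
  increments=[
    [[0,0,0.8,0,1.8],[0,0,0,0,1.8],[0,0,0,0,1.8]],
  ],
)

```text
time_s: 19.45
tool_pos: [0.5637, 0.0531, 0.1356]
eef_rot: [3.136, 0.184, 0.002]
contact_force: [0.6, -0.3, 0.0]
width: 0.0182
finger_force: 0.0
```

servo_tool(
  increments=[
    [[0,0,0.3,0,1.8],[0,0,0,0,1.8]],
  ],
)

```text
time_s: 19.65
tool_pos: [0.5634, 0.0532, 0.1317]
eef_rot: [-3.136, -0.184, -0.0]
contact_force: [0.7, 0.6, -0.5]
width: 0.018
finger_force: 0.0
```

servo_tool(
  increments=[
    [[0,0,0.3,0,1.8],[0,0,0,0,1.8]],
  ],
)

```text
time_s: 19.85
tool_pos: [0.5632, 0.0532, 0.1283]
eef_rot: [3.136, 0.183, -0.001]
contact_force: [-0.6, 0.4, 0.6]
width: 0.0179
finger_force: 0.0
```

servo_tool(
  increments=[
    [[0,0,0.3,0,1.8],[0,0,0,0,1.8]],
  ],
)

```text
time_s: 20.05
tool_pos: [0.5632, 0.0531, 0.1251]
eef_rot: [3.136, 0.183, -0.001]
contact_force: [-0.2, 0.3, 0.2]
width: 0.018
finger_force: 0.0
```

servo_tool(
  increments=[
    [[0,0,0.3,0,1.8],[0,0,0,0,1.8]],
  ],
)

```text
time_s: 20.25
tool_pos: [0.5633, 0.0531, 0.1222]
eef_rot: [3.136, 0.183, -0.0]
contact_force: [0.5, -0.9, 0.1]
width: 0.0179
finger_force: 0.0
```

servo_tool(
  increments=[
    [[0,0,0.3,0,1.8],[0,0,0,0,1.8]],
  ],
)

```text
time_s: 20.45
tool_pos: [0.5634, 0.0531, 0.1194]
eef_rot: [3.136, 0.183, 0.0]
contact_force: [-0.4, 0.1, 2.5]
width: 0.0182
finger_force: 1.3
```

servo_tool(
  increments=[
    [[0,0,0.3,0,1.8],[0,0,0,0,1.8]],
  ],
)

```text
time_s: 20.65
tool_pos: [0.5635, 0.053, 0.1167]
eef_rot: [3.136, 0.183, 0.001]
contact_force: [-1.6, -0.2, 6.8]
width: 0.0178
finger_force: 2.7
```

The bar's contact height (TCP ≈ 0.121) is no higher than the seated plane predicts (0.123), so the stay is fully down. One last firmer press, then retreat.

servo_tool(
  increments=[
    [[0,0,0.3,0,1.8],[0,0,0,0,1.8],[0,0,-1,0,1.8],[0,0,-4,0,1.8],[0,0,-4,0,1.8],[0,0,-4,0,1.8],[0,0,-4,0,1.8],[0,0,-4,0,1.8]],
  ],
)

```text
time_s: 21.45
tool_pos: [0.5629, 0.0531, 0.3254]
eef_rot: [3.136, 0.183, -0.0]
contact_force: [0.7, 0.7, -1.0]
width: 0.0181
finger_force: 0.0
```

```bash
python3 m.py
python3 - <<'E'
from h import *
W=cam("wrist");g=W["pixels"].max(2)
# louvre/pin check: bright pin-top blob near predicted pins a,b and hole surround
for nm,p in(("a",np.array([.5448,.0517,.1424])),("b",np.array([.5448,.0517,.1424])+.14*Y)):
    c=proj(W,p);x,y=c.round().astype(int);print(nm,c.round(1));print(g[y-9:y+10:2,x-12:x+13:2] if 12<x<626 else "out")
E
```

```text
21.55 [0.56427656 0.05256256 0.32798917] [ 0.7115573  -0.00142274 -1.10953161]
S pred a,b [351.  244.1] [317.8 212.8]
scene a (array([349.02083333, 245.52083333]), array([343, 240,  13,  13,  96])) b (array([318.09756098, 212.6097561 ]), array([313, 207,  11,  12,  82]))
observed diff [30.92327236 32.91107724] pred diff [33.26692867 31.27990746]
if a lifted N by 0.0 [33.26692867 31.27990746]
if a lifted N by 0.005 [32.47496986 30.27766014]
if a lifted N by 0.01 [31.67778942 29.2688047 ]
U -0.003 [32.33422354 32.17314717]
U 0.003 [34.19947092 30.38682373]
W tab a (array([314.421875, 262.890625]), array([308, 245,  14,  36, 384])) [314.43683405 268.66272354]
a [313.8 233.8]
[[160 153 157 158 159 159 159 150 159 156 154 153 116]
 [162 154 157 161 152 149 141 155 166 158 155 157 116]
 [158 154 157 144  85  64  68  83 148 162 159 149 114]
 [156 156 159  89  91 158 171 116  67 151 163 156 117]
 [162 152 155  74 142 169 165 145  60 145 158 156 114]
 [158 157 160  86 142 166 163 138  64  88 142 155 114]
 [159 155 158 145 101 130 129  93 111 104 158 152 117]
 [162 155 158 161 160 130 117 132 167 155 157 153 117]
 [162 157 157 158 158 163 159 157 159 158 158 151 114]
 [157 153 161 159 162 166 158 154 163 158 162 155 118]]
b [474.2 235.2]
[[156 154 157 155 157 157 151 156 155 157 156  81  78]
 [150 155 156 161 161 156 149 160 155 159 157  92  80]
 [149 154 156 147 123 124 135 151 158 160 158 105  77]
 [158 155 136  64  97 158 161 135 148 159 156 115  79]
 [149 153  89  97 138 165 160 159 129 155 155 118  79]
 [154 155 103 104 127 164 159 158  85 137 151 125  71]
 [158 152 130 103 110 126 120  93 111 158 154 130  74]
 [153 149 158 127  92  80  64 123 159 158 158 138  79]
 [158 153 155 155 161 143 145 158 159 150 157 140  77]
 [153 160 156 160 162 160 154 155 160 160 157 147  74]]
```

The pin shows as a bright disc ringed by the dark hole, the same as on the open vent. The tool is clear, so I'm handing in.

```bash
python3 -c "
from bench import env
print(env.job_done())"
```

```text
the job is handed in; nothing more can be done
None
```

The closed vent (the left one) is now open: its stay's end hole is over the pin and fully down, and the stay is released. I handed it in after about 22 s; no verdict came back. Because the tool could only point straight down, I first gripped the bar and slid it about 14 mm within its slot to bring the tab out from under the duct. The gripper body also brushed the duct at about 17 N.

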